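Nest the tapered adapter sleeves on the sprung stand

ROBOT

A 7-joint arm with a two-finger parallel gripper is mounted at the origin on a cart in front of the work surface, level with it; the furniture and walls round the work are solid. World frame = base frame: x ahead of the robot, y to its left, z up, the work surface at z = 0. Lengths are in mm, angles in rad, forces in N, time in s.
With the tool pointing down it reaches from about 400 to 875 mm from the base axis. Payload 4.4 kg.
Tool frame: the origin (TCP) lies at the very end of the fingers, on their centre line; the grasp point (between the pads) lies 19 mm behind it; z points along the fingers, y is the line along which they close (so a half turn about z gives the same grasp; the last joint's range is limited). The gripper opens to 85 mm and grips with 20 to 120 N. Pads are 22 mm wide; open, the fingers measure 114 mm over their backs; the gripper's body (76 mm by 85 mm) begins 54 mm behind the grasp point. The pads swing forward as they close: fully open they stand 13 mm farther back than shut.
Start: joints at [-1.174, 0.628, 0.038, 1.517, -0.027, 0.996, -0.02], TCP at [290.176, 581.649, 231.313] pointing down, gripper open.
Joint ranges: [-3.06, 3.06], [-0.37, 2.12], [-1.25, 1.32], [0.18, 2.47], [-1.1, 4.24], [0.23, 1.98], [-2.94, 2.94]. Speed limits (rad/s): [2.57, 2.57, 3.14, 3.14, 3.14, 3.14, 3.14].

INTERFACE

Orientations are given as [roll, pitch, yaw] about the fixed x, y, z axes, in that order (R = Rz(yaw) Ry(pitch) Rx(roll)).
In Python, from cell import ctrl gives the robot as it stands.
- The arm moves only by the tool jog_arm, never from a script. Its argument "plan" is a list of rows, each an object of numbers: "tx", "ty", "tz": the shift along the tool's x, y, z as a fraction of full scale; "wx", "wy", "wz": the turn, a rotation vector about the tool's x, y, z as a fraction of full scale; "claw": the closure, from 0 (fully open) to 1 (shut). In form: [{"tx": .., "ty": .., "tz": .., "wx": .., "wy": .., "wz": .., "claw": ..}, ...]. A call has 1 to 12 rows; each row is the pose to reach, as a shift and turn from the pose commanded when the call began, along the tool's axes at that moment; what a row does not reach only later rows make up. Full scale, the value 1, is 300 mm for a shift and 90 degrees for a turn. A row lasts 1/10 s, in which the tool goes at most 50 mm and 8.59 degrees, less where a joint would pass 70% of its speed; a pose out of reach is approached as far as the arm can. A call with a number of a shift or a turn outside -1 to 1 is refused whole. A call with a gripper value outside its range is refused whole. The fingers move at their own pace and stop on an object; the grip force is fixed at half the most. Time passes only in rows, so rows that repeat a pose let the fingers close. It gives the time, the measured TCP pose, the force, the opening and the grip force at its end, in the units of the state.
- ctrl.read_state(): the state, without advancing time (a new reading comes with each control period).
- ctrl.get_image(name): name is "side" or "top" or "wrist"; returns a dict with "img" (400x640x3 uint8, red, green, blue), "depth" (400x640 float32, mm along the optical axis (not along the pixel's ray), 0 where there is no reading), "fx", "fy", "cx", "cy" (pixels), "position" and "orientation" of the camera in the world; the wrist camera has in their place "hand_eye" (4x4, takes a point from camera to tool coordinates, whose origin is the TCP and whose axes are the flange's). Camera axes: x right, y down, z forward; pixel columns grow to the right and rows downward; lengths in mm; the calibration is good to about 2 mm. A picture is of the moment at which its call begins: read the wrist's pose just before it.
- ctrl.finish_job(): hands the job in; it is judged then, once.
Trained networks look in a picture, given as the dict that the camera call returned (one of the last four; its "shot" number tells which), for a name from the list of things; names that differ only in an ending like _2 or _b are one class to them, and where a whole thing is asked for, a point or a joint stands for the part that bears it (a point fixed in the world has none). Each returns a list of dicts, best first, with "score" (0 to 1); they miss things now and then, are a little off and sometimes report something else, mostly with a low value. They report only what shows in the picture. A call takes as long as a camera call.
- ctrl.trace(picture, thing): "pixels" (400x640 bool, what is visible of it) and "extent" ([centre column, centre row, width, height] in pixels, round what is visible of it).
The state is a dict: "clock": time; "qpos": joint angles; "qd": joint speeds; "tau": joint torques, N m; "eef_pos": TCP position; "tool_rot": TCP orientation; "force": force on the tool from outside, world axes, zero at the start; "torque": the same for the moment, N m; "width": finger opening in mm; "gripper_force": force on a finger pad.
Only numpy, scipy, OpenCV 4.12 (cv2) and the standard library are available. Lean on these libraries where they do the work, as an engineer would, in place of code of your own. Each camera call takes 0.05 s, during which the arm holds its last target. There are 200 camera calls.

TASK

Nest the two loose white tapered sleeves in the metal cup of the sprung stand: the larger sleeve in the cup, and the smaller sleeve in the mouth of the larger one, both upright, cone downward, each resting under its own weight. Set them down lightly and do not press them in, or they wedge: the cup must not be pushed well down on its springs. Leave the beaker, jar, vial and spanner where they are.

Things in the scene. Friction and masses are not known exactly. Their poses are not given: they have to be found in the camera images.
- middle_centre (a point): The larger white sleeve, open at both ends, standing cone downward; this point is on its axis half-way up (40 mm above its foot), z along the axis. 80 mm high: a cone from 36 mm diameter at the foot to 58 mm at 34 mm up, then a straight neck of 58 mm to the top, to grip by. Its mouth on top is a funnel, 40 mm diameter at the rim, 21 mm at 30 mm down. About 90 g.
- small_centre (a point): The smaller white sleeve, open at both ends, standing cone downward; this point is on its axis half-way up (35 mm above its foot), z along the axis. 70 mm high: a cone from 22 mm diameter at the foot to 42 mm at 31 mm up, then a straight neck of 42 mm to the top, to grip by. About 50 g. At rest in the larger sleeve, this point is about 46 mm above the larger one's centre point.
- cup_rim (a point): Centre of the rim of the aluminium tapered cup, 72 mm above the worktop; z up. Mouth 56 mm diameter, narrowing to 35 mm at 36 mm down, open below. The cup rides on three sprung pins on a fixed round dark foot of 112 mm diameter; the pins end below the rim. At rest in the cup, the larger sleeve's centre point is about 8 mm above this point.
- cup (a joint): How far the cup is pushed down on its springs, m: 0 at rest, 0.010 at the stop. The springs hold it up until about 6 N, then it sinks about 1 mm for each further newton; 5 mm down (about 11 N) counts as pressed in.
- beaker: Clear 100 ml beaker, 54 mm diameter, 70 mm high, bystander; origin under its centre.
- standard_jar: White jar with a red lid, 45 mm diameter, 78 mm high, bystander; origin under its centre.
- headspace_vial: Clear vial with a grey cap, 22 mm diameter, 62 mm high, bystander; origin under its centre.
- spanner: Flat steel spanner, 150 mm long along its y, 20 mm wide, 6 mm thick, bystander; origin under its centre.

How it is judged (in metres and radians):
At the end, for the whole second after the job is handed in: Larger sleeve upright in the cup (axes within 6 mm, within 8 mm of its resting height, leaning under 7 degrees), smaller sleeve likewise in the larger one's mouth (centres within 9 mm sideways), cup up on its springs (less than 2 mm down) (horizontal distance between middle_centre and cup_rim below 0.006 m and z of middle_centre in the frame of cup_rim between 0 and 0.016 m and angle between each of middle_centre, small_centre's own z axis and vertical below 0.12 rad and horizontal distance between small_centre and middle_centre below 0.009 m and z of small_centre in the frame of middle_centre between 0.037 and 0.054 m and value of joint cup below 0.002 m); the robot touches nothing.
It fails at once if the sleeves are pressed in: the cup is pushed more than 5 mm down on its springs (value of joint cup above 0.005 m).
It fails at once if a bystander (beaker, jar, vial or spanner) is moved more than 30 mm (distance of any of beaker, standard_jar, headspace_vial, spanner from where it was at the start of the episode above 0.03 m).
It also fails if it takes over 64 s, if anything falls off the work surface, if the arm or the gripper's body presses on something with over 40 N, if the wrist force passes 120 N, or if a joint passes its speed limit or range.

## Working session

There is one attempt and no reset: what is moved stays moved. The work goes in short steps, Python scripts to look and compute and a tool call to move; the robot and the scene stay as the last step left them, time stands still between calls to the robot, and variables do not carry over. Pictures are saved under pics/ and viewed, at most 10 in all, crops included, and the job is handed in when it is done.

Besides the shell and the picture viewer there is one more tool, called after ">>>" by a JSON object that holds its "name" and its "arguments". jog_arm: Moves the arm, as the interface text tells. Shift numbers are shares of 300 mm and turn numbers shares of 90 degrees, none past 1 either way. Its arguments: {"type":"object","properties":{"plan":{"type":"array"}},"required":["plan"]}

```bash
mkdir -p pics; cat > h.py <<'E'
import numpy as np, cv2
from cell import ctrl
from scipy.spatial.transform import Rotation as R
def cam(p, s=None):
    T=np.eye(4)
    if 'hand_eye' in p:
        W=np.eye(4); W[:3,:3]=R.from_euler('xyz',s['tool_rot']).as_matrix(); W[:3,3]=s['eef_pos']
        return W@np.array(p['hand_eye'])
    o=np.array(p['orientation'])
    T[:3,:3]=R.from_euler('xyz',o).as_matrix() if o.size==3 else o
    T[:3,3]=p['position']; return T
def cloud(p,T):
    v,u=np.mgrid[:400,:640]; d=p['depth'].astype(float)
    P=np.stack([(u-p['cx'])/p['fx']*d,(v-p['cy'])/p['fy']*d,d],-1)
    P=P@T[:3,:3].T+T[:3,3]; P[d==0]=np.nan; return P
def save(p,n): cv2.imwrite('pics/'+n,p['img'][...,::-1])
def circ(xy):
    x,y=xy.T; a=np.linalg.lstsq(np.c_[2*x,2*y,np.ones(len(x))],x*x+y*y,rcond=None)[0]
    return a[0],a[1],np.sqrt(a[2]+a[0]**2+a[1]**2)
E
python3 - <<'E'
from h import *
s=ctrl.read_state(); print({k:np.round(s[k],3) for k in('clock','eef_pos','tool_rot','width','force')})
ims=[]
for c in('top','side'):
    p=ctrl.get_image(c); T=cam(p); P=cloud(p,T); ims.append(p['img']); print(c,p['position'],p['orientation'])
    for n in('middle_centre','small_centre','cup_rim','beaker','standard_jar','headspace_vial','spanner'):
        for r in ctrl.trace(p,n)[:2]:
            q=P[r['pixels']]; q=q[~np.isnan(q[:,0])]
            if len(q)==0: print(n,r['score'],r['extent']);continue
            t=q[q[:,2]>np.percentile(q[:,2],95)-6]
            print(n,round(r['score'],2),np.round(r['extent']),'n',len(q),'med',np.median(q,0).round(),'top',((t.min(0)+t.max(0))/2).round(),'rng',np.ptp(t,0).round(),'z',np.percentile(q[:,2],[1,50,99]).round())
    save(p,c+'.png')
E
```

```text
{'clock': np.float64(0.0), 'eef_pos': array([289.913, 581.072, 230.399]), 'tool_rot': array([-3.14 ,  0.   ,  2.679]), 'width': np.float64(85.005), 'force': array([0.467, 0.353, 0.29 ])}
top [ 431.19250044 -268.4800389  1077.24854676] [-3.03466231 -0.01683646 -1.59893012]
middle_centre 0.95 [338. 226.  28.  32.] n 612 med [ 484. -319.   78.] top [ 484. -319.   81.] rng [55. 57.  8.] z [47. 78. 84.]
small_centre 0.61 [404. 210.  24.  24.] n 403 med [ 516. -459.   43.] top [ 514. -453.   70.] rng [41. 41.  9.] z [-2. 43. 74.]
cup_rim 0.92 [216. 232.  37.  42.] n 784 med [476. -75.  56.] top [476. -80.  72.] rng [62. 61.  9.] z [11. 56. 75.]
beaker 0.85 [290. 143.  24.  33.] n 674 med [ 671. -224.   21.] top [ 663. -225.   71.] rng [52. 52. 12.] z [-1. 21. 73.]
standard_jar 0.89 [324. 147.  23.  23.] n 459 med [ 646. -297.   76.] top [ 653. -298.   79.] rng [36. 36.  9.] z [10. 76. 82.]
headspace_vial 0.59 [306. 281.  13.  10.] n 143 med [ 382. -254.   61.] top [ 381. -253.   63.] rng [22. 20. 10.] z [-2. 61. 66.]
spanner 0.62 [371. 274.  21.  66.] n 358 med [ 394. -385.    5.] top [ 39
[... 437 characters left out ...]
med [470. -79.  59.] top [472. -82.  70.] rng [62. 65.  7.] z [37. 59. 73.]
beaker 0.9 [258. 218.  26.  43.] n 1090 med [ 649. -211.   45.] top [ 661. -226.   67.] rng [56. 55.  9.] z [ 3. 45. 71.]
beaker 0.17 [386. 195.  19.  36.] n 514 med [ 502. -443.   53.] top [ 510. -454.   68.] rng [39. 43.  7.] z [ 4. 53. 71.]
headspace_vial 0.84 [399. 252.  17.  39.] n 516 med [ 375. -248.   35.] top [ 377. -254.   60.] rng [20. 22.  7.] z [ 0. 35. 63.]
headspace_vial 0.73 [292. 267.  69.  45.] n 1582 med [469. -80.  59.] top [472. -82.  70.] rng [62. 65.  7.] z [12. 59. 73.]
spanner 0.56 [430. 239.  71.  30.] n 386 med [ 379. -383.    5.] top [ 384. -338.   32.] rng [145. 157.  62.] z [-0.  5. 62.]
```

>>> {"name": "jog_arm", "arguments": {"plan": [{"tx": -0.82,"ty": -0.675,"claw": 0},{"tx": -0.82,"ty": -0.675,"claw": 0},{"tx": -0.82,"ty": -0.675,"claw": 0},{"tx": -0.82,"ty": -0.675,"claw": 0},{"tx": -0.82,"ty": -0.675,"claw": 0},{"tx": -0.82,"ty": -0.675,"claw": 0},{"tx": -0.82,"ty": -0.675,"claw": 0},{"tx": -0.82,"ty": -0.675,"claw": 0}]}}

```text
invalid input at $.plan[0]: expected keys tx, ty, tz, wx, wy, wz, claw
```

View pics/top.png

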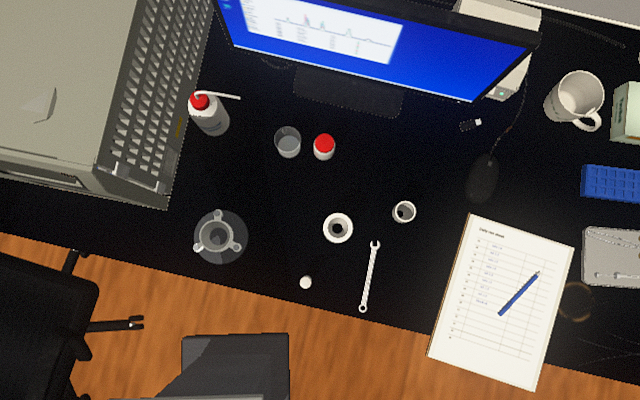

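The top view agrees with the networks: cup at (217,236), large sleeve (338,228), small sleeve (404,212), vial (306,282), spanner by (370,275). A tall instrument stands upper left, with its corner near (165,205), so I'll check how far out it comes before sweeping past.

```bash
python3 - <<'E'
from h import *
for c in('top','side'):
    p=ctrl.get_image(c); P=cloud(p,cam(p)).reshape(-1,3); P=P[~np.isnan(P[:,0])]
    for y in range(-150,700,50):
        q=P[(abs(P[:,1]-y)<25)&(P[:,2]>90)&(P[:,0]>100)&(P[:,0]<700)]
        if len(q)>5: print(c,y,len(q),'xmin',np.percentile(q[:,0],2).round(),'zmax',q[:,2].max().round())
E
```

```text
top -100 87 xmin 691.0 zmax 134.0
top -50 129 xmin 689.0 zmax 133.0
top 0 8632 xmin 545.0 zmax 401.0
top 50 5075 xmin 533.0 zmax 403.0
top 100 4063 xmin 547.0 zmax 404.0
top 150 1712 xmin 555.0 zmax 399.0
top 200 709 xmin 565.0 zmax 314.0
top 250 35 xmin 581.0 zmax 228.0
top 300 20 xmin 589.0 zmax 159.0
side 0 125 xmin 531.0 zmax 397.0
side 50 14758 xmin 529.0 zmax 397.0
side 100 13777 xmin 540.0 zmax 394.0
side 150 15782 xmin 551.0 zmax 392.0
side 200 10340 xmin 562.0 zmax 390.0
side 250 992 xmin 574.0 zmax 186.0
```

>>> {"name": "jog_arm", "arguments": {"plan": [{"tx": -0.747,"ty": -0.674,"tz": 0,"wx": 0,"wy": 0,"wz": 0,"claw": 0},{"tx": -0.747,"ty": -0.674,"tz": 0,"wx": 0,"wy": 0,"wz": 0,"claw": 0},{"tx": -0.747,"ty": -0.674,"tz": 0,"wx": 0,"wy": 0,"wz": 0,"claw": 0},{"tx": -0.747,"ty": -0.674,"tz": 0,"wx": 0,"wy": 0,"wz": 0,"claw": 0},{"tx": -0.747,"ty": -0.674,"tz": 0,"wx": 0,"wy": 0,"wz": 0,"claw": 0},{"tx": -0.747,"ty": -0.674,"tz": 0,"wx": 0,"wy": 0,"wz": 0,"claw": 0},{"tx": -0.747,"ty": -0.674,"tz": 0,"wx": 0,"wy": 0,"wz": 0,"claw": 0},{"tx": -0.747,"ty": -0.674,"tz": 0,"wx": 0,"wy": 0,"wz": 0,"claw": 0}]}}

```text
clock: 1.7
eef_pos: [401.3, 299.5, 231.7]
tool_rot: [3.141, 0.0, 2.675]
force: [-0.6, 0.8, -0.1]
width: 85.5
gripper_force: 0.0
```

>>> {"name": "jog_arm", "arguments": {"plan": [{"tx": -0.462,"ty": -0.776,"tz": 0,"wx": 0,"wy": 0,"wz": 0,"claw": 0},{"tx": -0.462,"ty": -0.776,"tz": 0,"wx": 0,"wy": 0,"wz": 0,"claw": 0},{"tx": -0.462,"ty": -0.776,"tz": 0,"wx": 0,"wy": 0,"wz": 0,"claw": 0},{"tx": -0.462,"ty": -0.776,"tz": 0,"wx": 0,"wy": 0,"wz": 0,"claw": 0},{"tx": -0.462,"ty": -0.776,"tz": 0,"wx": 0,"wy": 0,"wz": 0,"claw": 0},{"tx": -0.462,"ty": -0.776,"tz": 0,"wx": 0,"wy": 0,"wz": 0,"claw": 0},{"tx": -0.462,"ty": -0.776,"tz": 0,"wx": 0,"wy": 0,"wz": 0,"claw": 0}]}}

```text
clock: 2.4
eef_pos: [421.1, 28.9, 231.5]
tool_rot: [-3.142, 0.001, 2.675]
force: [-1.2, 0.4, -0.6]
width: 85.4
gripper_force: 0.0
```

>>> {"name": "jog_arm", "arguments": {"plan": [{"tx": -0.608,"ty": -0.74,"tz": 0,"wx": 0,"wy": 0,"wz": 0,"claw": 0},{"tx": -0.608,"ty": -0.74,"tz": 0,"wx": 0,"wy": 0,"wz": 0,"claw": 0},{"tx": -0.608,"ty": -0.74,"tz": 0,"wx": 0,"wy": 0,"wz": 0,"claw": 0},{"tx": -0.608,"ty": -0.74,"tz": 0,"wx": 0,"wy": 0,"wz": 0,"claw": 0},{"tx": -0.608,"ty": -0.74,"tz": 0,"wx": 0,"wy": 0,"wz": 0,"claw": 0},{"tx": -0.608,"ty": -0.74,"tz": 0,"wx": 0,"wy": 0,"wz": 0,"claw": 0},{"tx": -0.608,"ty": -0.74,"tz": 0,"wx": 0,"wy": 0,"wz": 0,"claw": 0},{"tx": -0.608,"ty": -0.74,"tz": 0,"wx": 0,"wy": 0,"wz": 0,"claw": 0}]}}

```text
clock: 3.2
eef_pos: [486.0, -247.6, 230.7]
tool_rot: [3.14, -0.001, 2.681]
force: [1.2, 1.0, 0.3]
width: 85.2
gripper_force: 0.0
```

```bash
cat >> h.py <<'E'
def rims(names, png=None):
    """top-rim circle of each named thing, from the wrist camera; prints jog from TCP"""
    s=ctrl.read_state(); p=ctrl.get_image('wrist'); P=cloud(p,cam(p,s)); 
    if png: save(p,png)
    print('tcp',np.round(s['eef_pos'],1),np.round(s['tool_rot'],3),'w',round(s['width'],1),'q7',round(s['qpos'][6],2))
    M=R.from_euler('xyz',s['tool_rot']).as_matrix()
    for n,lo,hi in names:
        for r in ctrl.trace(p,n)[:1]:
            q=P[r['pixels']]; q=q[(q[:,2]>lo)&(q[:,2]<hi)]
            if len(q)<10: print(n,'few',r['score'],r['extent']);continue
            hull=cv2.convexHull(q[:,:2].astype(np.float32))[:,0]
            (cx,cy),rad=cv2.minEnclosingCircle(hull); f=circ(hull)
            d=M.T@(np.array([f[0],f[1],0])-s['eef_pos'])/300
            print(n,round(r['score'],2),np.round(r['extent']),len(q),'enc',round(cx,1),round(cy,1),round(rad,1),'fit',np.round(f,1),'z',np.median(q[:,2]).round(1),'jog',d.round(4))
E
python3 - <<'E'
from h import *
rims([('middle_centre',74,86),('small_centre',64,76),('cup_rim',66,78)],'w1.png')
E
```

```text
tcp [ 486.  -247.6  230.7] [ 3.140e+00 -1.000e-03  2.681e+00] w 85.2 q7 1.62
middle_centre 0.86 [249. 209.  74.  74.] 2104 enc 484.8 -319.2 29.0 fit [ 484.8 -319.    28.7] z 80.3 jog [-0.1028 -0.2163  0.7687]
small_centre 0.82 [151. 281.  59.  57.] 422 enc 513.3 -452.7 20.8 fit [ 512.6 -452.8   19.7] z 69.4 jog [-0.3841 -0.5744  0.768 ]
cup_rim 0.79 [485.  80. 113. 116.] 1704 enc 476.0 -81.2 31.8 fit [476.2 -81.2  31.3] z 72.0 jog [0.2753 0.4811 0.77  ]
```

View pics/w1.png

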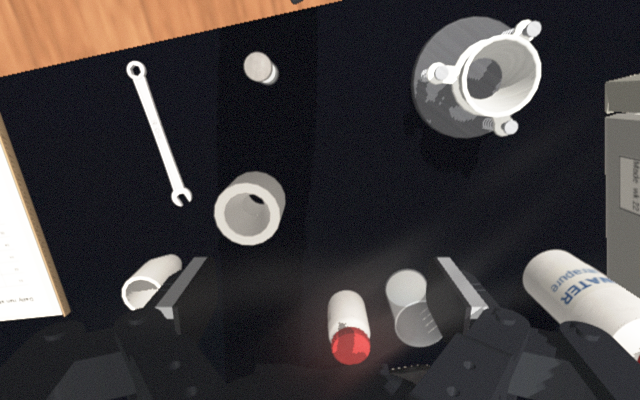

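The wrist view shows the large sleeve at (250,210), small sleeve (150,282), cup (500,75) and vial (260,67). All match the measured positions. The way down onto the large sleeve is clear.

>>> {"name": "jog_arm", "arguments": {"plan": [{"tx": -0.103,"ty": -0.216,"tz": 0.1,"wx": 0,"wy": 0,"wz": 0,"claw": 0},{"tx": -0.103,"ty": -0.216,"tz": 0.2,"wx": 0,"wy": 0,"wz": 0,"claw": 0},{"tx": -0.103,"ty": -0.216,"tz": 0.32,"wx": 0,"wy": 0,"wz": 0,"claw": 0},{"tx": -0.103,"ty": -0.216,"tz": 0.42,"wx": 0,"wy": 0,"wz": 0,"claw": 0},{"tx": -0.103,"ty": -0.216,"tz": 0.52,"wx": 0,"wy": 0,"wz": 0,"claw": 0},{"tx": -0.103,"ty": -0.216,"tz": 0.6,"wx": 0,"wy": 0,"wz": 0,"claw": 0},{"tx": -0.103,"ty": -0.216,"tz": 0.642,"wx": 0,"wy": 0,"wz": 0,"claw": 0},{"tx": -0.103,"ty": -0.216,"tz": 0.642,"wx": 0,"wy": 0,"wz": 0,"claw": 0}]}}

```text
clock: 4.2
eef_pos: [482.8, -319.7, 37.4]
tool_rot: [3.141, -0.003, 2.68]
force: [-1.0, 0.0, 0.1]
width: 85.2
gripper_force: 0.0
```

>>> {"name": "jog_arm", "arguments": {"plan": [{"tx": 0,"ty": 0,"tz": 0,"wx": 0,"wy": 0,"wz": 0,"claw": 0.2},{"tx": 0,"ty": 0,"tz": 0,"wx": 0,"wy": 0,"wz": 0,"claw": 0.25},{"tx": 0,"ty": 0,"tz": 0,"wx": 0,"wy": 0,"wz": 0,"claw": 0.3},{"tx": 0,"ty": 0,"tz": 0,"wx": 0,"wy": 0,"wz": 0,"claw": 0.4},{"tx": 0,"ty": 0,"tz": 0,"wx": 0,"wy": 0,"wz": 0,"claw": 0.5},{"tx": 0,"ty": 0,"tz": 0,"wx": 0,"wy": 0,"wz": 0,"claw": 0.5},{"tx": 0,"ty": 0,"tz": 0,"wx": 0,"wy": 0,"wz": 0,"claw": 0.5},{"tx": 0,"ty": 0,"tz": 0,"wx": 0,"wy": 0,"wz": 0,"claw": 0.5}]}}

```text
clock: 5.0
eef_pos: [484.2, -321.6, 40.1]
tool_rot: [3.141, 0.002, 2.679]
force: [-1.0, 1.3, 6.4]
width: 56.1
gripper_force: 62.3
```

>>> {"name": "jog_arm", "arguments": {"plan": [{"tx": 0,"ty": 0,"tz": -0.05,"wx": 0,"wy": 0,"wz": 0,"claw": 0.5},{"tx": 0,"ty": 0,"tz": -0.15,"wx": 0,"wy": 0,"wz": 0,"claw": 0.5},{"tx": 0,"ty": 0,"tz": -0.28,"wx": 0,"wy": 0,"wz": 0,"claw": 0.5},{"tx": 0,"ty": 0,"tz": -0.4,"wx": 0,"wy": 0,"wz": 0,"claw": 0.5},{"tx": 0,"ty": 0,"tz": -0.4,"wx": 0,"wy": 0,"wz": 0,"claw": 0.5}]}}

```text
clock: 5.5
eef_pos: [486.3, -323.7, 164.8]
tool_rot: [-3.14, 0.011, 2.678]
force: [1.4, 0.2, -0.8]
width: 56.1
gripper_force: 63.9
```

```bash
python3 - <<'E'
from h import *
s=ctrl.read_state();z=s['eef_pos'][2]
rims([('middle_centre',z+30,z+60),('cup_rim',66,78)],'w2.png')
p=ctrl.get_image('side');P=cloud(p,cam(p))
r=ctrl.trace(p,'middle_centre')[:1]
for r in r: 
  q=P[r['pixels']];q=q[~np.isnan(q[:,0])];print(r['score'],r['extent'],np.percentile(q[:,2],[1,99]))
  u,v,w,h=[int(a) for a in r['extent']]
im=p['img'][max(v-90,0):v+90,max(u-120,0):u+120,::-1];cv2.imwrite('pics/s2.png',np.hstack([cv2.resize(im,(400,300)),cv2.resize(cv2.imread('pics/w2.png'),(400,300))]))
E
```

```text
tcp [ 486.3 -323.7  164.8] [-3.14   0.011  2.678] w 56.1 q7 1.75
middle_centre 0.8 [320. 280. 169. 181.] 14635 enc 486.2 -322.7 29.7 fit [ 485.  -322.5   28.4] z 204.6 jog [0.0116 0.0024 0.5493]
cup_rim 0.96 [602.  34.  75.  67.] 649 enc 476.6 -104.4 18.9 fit [476.1 -90.4  23.5] z 71.9 jog [0.3838 0.6811 0.5445]
0.79 [371.1, 156.8, 38.2, 48.1] [  2.00371747 199.21428126]
```

View pics/s2.png

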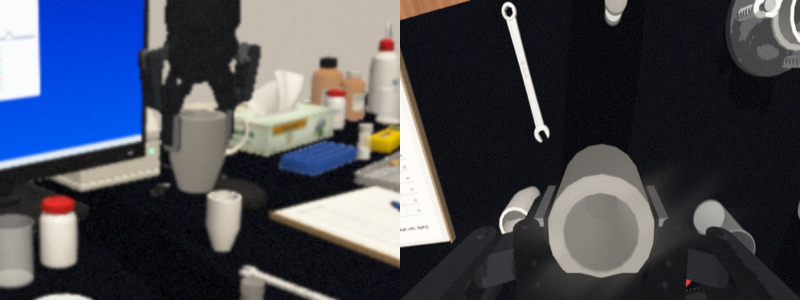

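The left crop shows the sleeve held upright at (200,150), and the wrist view shows it centred between the pads. Before the move I'll check that the pose has settled.

>>> {"name": "jog_arm", "arguments": {"plan": [{"tx": 0,"ty": 0,"tz": 0,"wx": 0,"wy": 0,"wz": 0,"claw": 0.5},{"tx": 0,"ty": 0,"tz": 0,"wx": 0,"wy": 0,"wz": 0,"claw": 0.5}]}}

```text
clock: 5.95
eef_pos: [482.8, -321.1, 157.7]
tool_rot: [3.141, -0.002, 2.679]
force: [0.5, -0.4, -0.2]
width: 56.3
gripper_force: 63.9
```

>>> {"name": "jog_arm", "arguments": {"plan": [{"tx": 0.1,"ty": 0.18,"tz": 0,"wx": 0,"wy": 0,"wz": 0,"claw": 0.5},{"tx": 0.2,"ty": 0.36,"tz": 0,"wx": 0,"wy": 0,"wz": 0,"claw": 0.5},{"tx": 0.303,"ty": 0.553,"tz": 0,"wx": 0,"wy": 0,"wz": 0,"claw": 0.5},{"tx": 0.303,"ty": 0.553,"tz": 0,"wx": 0,"wy": 0,"wz": 0,"claw": 0.5},{"tx": 0.303,"ty": 0.553,"tz": 0,"wx": 0,"wy": 0,"wz": 0,"claw": 0.5},{"tx": 0.303,"ty": 0.553,"tz": 0,"wx": 0,"wy": 0,"wz": 0,"claw": 0.5},{"tx": 0.303,"ty": 0.553,"tz": 0,"wx": 0,"wy": 0,"wz": 0,"claw": 0.5}]}}

```text
clock: 6.65
eef_pos: [476.1, -133.8, 158.6]
tool_rot: [-3.141, 0.001, 2.677]
force: [-0.2, 0.3, -1.2]
width: 56.1
gripper_force: 64.2
```

```bash
python3 - <<'E'
from h import *
s=ctrl.read_state();z=s['eef_pos'][2]
rims([('middle_centre',z+30,z+60),('cup_rim',66,78)],'w3.png')
p=ctrl.get_image('top'); P=cloud(p,cam(p)).reshape(-1,3)
q=P[(P[:,2]>90)&(P[:,0]>520)&(P[:,0]<640)&(abs(P[:,1])<150)]
for z in (100,200,300,380):
  k=q[abs(q[:,2]-z)<50]; print(z,len(k),len(k) and k.min(0).round())
E
```

```text
tcp [ 476.1 -133.8  158.6] [-3.141e+00  1.000e-03  2.677e+00] w 56.1 q7 1.45
middle_centre 0.82 [323. 279. 168. 176.] 14592 enc 476.8 -134.0 30.4 fit [ 475.3 -132.9   28.4] z 198.4 jog [0.0041 0.0018 0.5286]
cup_rim 0.94 [377. 160. 129. 130.] 2458 enc 476.2 -80.8 31.7 fit [476.1 -80.9  31.4] z 72.0 jog [0.0795 0.158  0.5285]
100 319 [539.   1.  90.]
200 1164 [532.   2. 150.]
300 2341 [531.   1. 250.]
380 7754 [532.  -2. 330.]
```

View pics/w3.png

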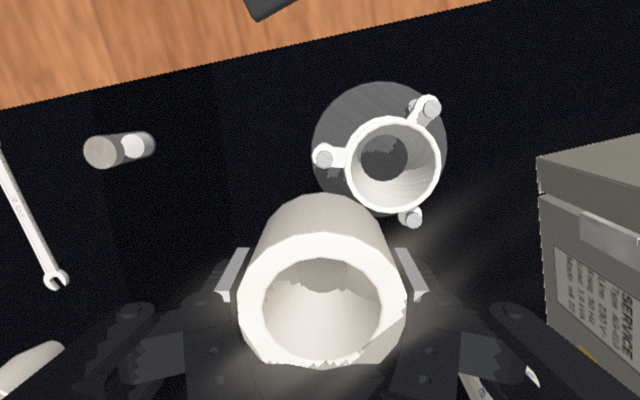

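The wrist view shows the held sleeve at (323,280) and the cup at (395,165), with both rims fitted. The instrument corner is about 98 mm from the cup, so there's room. I'll move over the cup and go part-way in.

>>> {"name": "jog_arm", "arguments": {"plan": [{"tx": 0.04,"ty": 0.08,"tz": 0,"wx": 0,"wy": 0,"wz": 0,"claw": 0.5},{"tx": 0.078,"ty": 0.157,"tz": 0,"wx": 0,"wy": 0,"wz": 0,"claw": 0.5},{"tx": 0.078,"ty": 0.157,"tz": 0.05,"wx": 0,"wy": 0,"wz": 0,"claw": 0.5},{"tx": 0.078,"ty": 0.157,"tz": 0.12,"wx": 0,"wy": 0,"wz": 0,"claw": 0.5},{"tx": 0.078,"ty": 0.157,"tz": 0.17,"wx": 0,"wy": 0,"wz": 0,"claw": 0.5},{"tx": 0.078,"ty": 0.157,"tz": 0.2,"wx": 0,"wy": 0,"wz": 0,"claw": 0.5},{"tx": 0.078,"ty": 0.157,"tz": 0.22,"wx": 0,"wy": 0,"wz": 0,"claw": 0.5},{"tx": 0.078,"ty": 0.157,"tz": 0.22,"wx": 0,"wy": 0,"wz": 0,"claw": 0.5},{"tx": 0.078,"ty": 0.157,"tz": 0.22,"wx": 0,"wy": 0,"wz": 0,"claw": 0.5}]}}

```text
clock: 7.75
eef_pos: [476.4, -80.1, 93.0]
tool_rot: [3.141, 0.001, 2.678]
force: [-1.0, 0.0, -1.2]
width: 56.2
gripper_force: 64.2
```

```bash
python3 - <<'E'
from h import *
s=ctrl.read_state();z=s['eef_pos'][2]
rims([('middle_centre',z+30,z+60)])
E
```

```text
tcp [476.4 -80.1  93. ] [3.141e+00 1.000e-03 2.678e+00] w 56.2 q7 1.38
middle_centre 0.64 [319. 280. 174. 180.] 14658 enc 477.1 -79.9 30.2 fit [475.9 -79.2  28.8] z 132.9 jog [0.003  0.0017 0.3101]
```

>>> {"name": "jog_arm", "arguments": {"plan": [{"tx": -0.002,"ty": -0.004,"tz": 0.013,"wx": 0,"wy": 0,"wz": 0,"claw": 0.5},{"tx": -0.002,"ty": -0.004,"tz": 0.025,"wx": 0,"wy": 0,"wz": 0,"claw": 0.5},{"tx": -0.002,"ty": -0.004,"tz": 0.033,"wx": 0,"wy": 0,"wz": 0,"claw": 0.5},{"tx": -0.002,"ty": -0.004,"tz": 0.033,"wx": 0,"wy": 0,"wz": 0,"claw": 0.5},{"tx": -0.002,"ty": -0.004,"tz": 0.033,"wx": 0,"wy": 0,"wz": 0,"claw": 0.5},{"tx": -0.002,"ty": -0.004,"tz": 0.033,"wx": 0,"wy": 0,"wz": 0,"claw": 0.5}]}}

```text
clock: 8.45
eef_pos: [476.0, -81.4, 82.7]
tool_rot: [-3.141, -0.0, 2.679]
force: [-0.3, -1.6, -1.5]
width: 55.6
gripper_force: 64.3
```

>>> {"name": "jog_arm", "arguments": {"plan": [{"tx": 0,"ty": 0,"tz": 0.004,"wx": 0,"wy": 0,"wz": 0,"claw": 0.5},{"tx": 0,"ty": 0,"tz": 0.004,"wx": 0,"wy": 0,"wz": 0,"claw": 0.5},{"tx": 0,"ty": 0,"tz": 0.004,"wx": 0,"wy": 0,"wz": 0,"claw": 0.5}]}}

```text
clock: 8.75
eef_pos: [476.0, -81.5, 82.0]
tool_rot: [-3.141, 0.0, 2.678]
force: [-1.6, -2.4, 5.0]
width: 56.0
gripper_force: 64.6
```

Contact at about 6 N. I'll ease off by a millimetre and release.

>>> {"name": "jog_arm", "arguments": {"plan": [{"tx": 0,"ty": 0,"tz": -0.003,"wx": 0,"wy": 0,"wz": 0,"claw": 0.5},{"tx": 0,"ty": 0,"tz": -0.003,"wx": 0,"wy": 0,"wz": 0,"claw": 0.5},{"tx": 0,"ty": 0,"tz": -0.003,"wx": 0,"wy": 0,"wz": 0,"claw": 0.3},{"tx": 0,"ty": 0,"tz": -0.003,"wx": 0,"wy": 0,"wz": 0,"claw": 0.2},{"tx": 0,"ty": 0,"tz": -0.003,"wx": 0,"wy": 0,"wz": 0,"claw": 0.1},{"tx": 0,"ty": 0,"tz": -0.003,"wx": 0,"wy": 0,"wz": 0,"claw": 0},{"tx": 0,"ty": 0,"tz": -0.003,"wx": 0,"wy": 0,"wz": 0,"claw": 0},{"tx": 0,"ty": 0,"tz": -0.003,"wx": 0,"wy": 0,"wz": 0,"claw": 0}]}}

```text
clock: 9.55
eef_pos: [476.2, -81.0, 82.5]
tool_rot: [3.141, -0.0, 2.679]
force: [-0.4, -0.5, 0.1]
width: 85.6
gripper_force: 0.0
```

>>> {"name": "jog_arm", "arguments": {"plan": [{"tx": 0,"ty": 0,"tz": -0.08,"wx": 0,"wy": 0,"wz": 0,"claw": 0},{"tx": 0,"ty": 0,"tz": -0.2,"wx": 0,"wy": 0,"wz": 0,"claw": 0},{"tx": 0,"ty": 0,"tz": -0.35,"wx": 0,"wy": 0,"wz": 0,"claw": 0},{"tx": 0,"ty": 0,"tz": -0.48,"wx": 0,"wy": 0,"wz": 0,"claw": 0},{"tx": -0.2,"ty": -0.2,"tz": -0.48,"wx": 0,"wy": 0,"wz": 0,"claw": 0},{"tx": -0.2,"ty": -0.2,"tz": -0.48,"wx": 0,"wy": 0,"wz": 0,"claw": 0},{"tx": -0.2,"ty": -0.2,"tz": -0.48,"wx": 0,"wy": 0,"wz": 0,"claw": 0},{"tx": -0.2,"ty": -0.2,"tz": -0.48,"wx": 0,"wy": 0,"wz": 0,"claw": 0}]}}

```text
clock: 10.35
eef_pos: [502.6, -162.1, 226.2]
tool_rot: [-3.142, -0.001, 2.677]
force: [-1.3, 0.4, 0.6]
width: 85.4
gripper_force: 0.0
```

```bash
python3 - <<'E'
from h import *
rims([('middle_centre',100,140),('small_centre',60,80),('cup_rim',66,78)],'w4.png')
E
```

```text
tcp [ 502.6 -162.1  226.2] [-3.142e+00 -1.000e-03  2.677e+00] w 85.4 q7 1.48
middle_centre 0.96 [406. 106.  95.  86.] 4939 enc 475.8 -81.5 28.8 fit [475.8 -81.6  28.4] z 121.9 jog [0.1995 0.1997 0.7542]
small_centre 0.62 [170.  98.  50.  30.] 576 enc 380.6 -253.6 11.4 fit [ 380.6 -253.5   11. ] z 61.8 jog [ 0.2261 -0.4547  0.7542]
cup_rim 0.91 [380. 107. 101. 113.] 370 enc 471.4 -87.6 29.8 fit [475.7 -81.4  30.8] z 72.6 jog [0.2001 0.2003 0.7542]
```

View pics/w4.png

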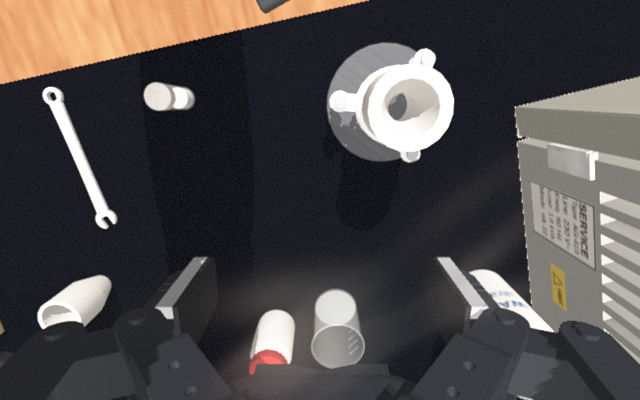

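The large sleeve is seated in the cup at (410,107). Its rim fits at (475.8,-81.5), z 122, which is on the axis. Next is the small sleeve.

>>> {"name": "jog_arm", "arguments": {"plan": [{"tx": -0.077,"ty": -0.142,"tz": 0,"wx": 0,"wy": 0,"wz": 0,"claw": 0},{"tx": -0.155,"ty": -0.284,"tz": 0,"wx": 0,"wy": 0,"wz": 0,"claw": 0},{"tx": -0.232,"ty": -0.426,"tz": 0,"wx": 0,"wy": 0,"wz": 0,"claw": 0},{"tx": -0.31,"ty": -0.568,"tz": 0,"wx": 0,"wy": 0,"wz": 0,"claw": 0},{"tx": -0.387,"ty": -0.71,"tz": 0,"wx": 0,"wy": 0,"wz": 0,"claw": 0},{"tx": -0.464,"ty": -0.851,"tz": 0.05,"wx": 0,"wy": 0,"wz": 0,"claw": 0},{"tx": -0.464,"ty": -0.851,"tz": 0.2,"wx": 0,"wy": 0,"wz": 0,"claw": 0},{"tx": -0.464,"ty": -0.851,"tz": 0.35,"wx": 0,"wy": 0,"wz": 0,"claw": 0},{"tx": -0.464,"ty": -0.851,"tz": 0.35,"wx": 0,"wy": 0,"wz": 0,"claw": 0},{"tx": -0.464,"ty": -0.851,"tz": 0.35,"wx": 0,"wy": 0,"wz": 0,"claw": 0},{"tx": -0.464,"ty": -0.851,"tz": 0.35,"wx": 0,"wy": 0,"wz": 0,"claw": 0},{"tx": -0.464,"ty": -0.851,"tz": 0.35,"wx": 0,"wy": 0,"wz": 0,"claw": 0}]}}

```text
clock: 11.75
eef_pos: [515.3, -453.0, 124.6]
tool_rot: [-3.14, 0.005, 2.68]
force: [-0.4, -0.8, -0.9]
width: 85.2
gripper_force: 0.0
```

```bash
python3 - <<'E'
from h import *
rims([('small_centre',62,76)],'w5.png')
E
```

```text
tcp [ 515.3 -453.   124.6] [-3.14   0.005  2.68 ] w 85.2 q7 1.92
small_centre 0.74 [320. 209.  72.  83.] 1580 enc 513.9 -453.6 21.0 fit [ 513.9 -453.4   20.6] z 70.0 jog [ 0.0055 -0.0027  0.4154]
```

>>> {"name": "jog_arm", "arguments": {"plan": [{"tx": 0.005,"ty": -0.003,"tz": 0.1,"wx": 0,"wy": 0,"wz": 0,"claw": 0},{"tx": 0.005,"ty": -0.003,"tz": 0.2,"wx": 0,"wy": 0,"wz": 0,"claw": 0},{"tx": 0.005,"ty": -0.003,"tz": 0.283,"wx": 0,"wy": 0,"wz": 0,"claw": 0},{"tx": 0.005,"ty": -0.003,"tz": 0.283,"wx": 0,"wy": 0,"wz": 0,"claw": 0.1},{"tx": 0.005,"ty": -0.003,"tz": 0.283,"wx": 0,"wy": 0,"wz": 0,"claw": 0.3},{"tx": 0.005,"ty": -0.003,"tz": 0.283,"wx": 0,"wy": 0,"wz": 0,"claw": 0.4},{"tx": 0.005,"ty": -0.003,"tz": 0.283,"wx": 0,"wy": 0,"wz": 0,"claw": 0.45},{"tx": 0.005,"ty": -0.003,"tz": 0.283,"wx": 0,"wy": 0,"wz": 0,"claw": 0.5},{"tx": 0.005,"ty": -0.003,"tz": 0.283,"wx": 0,"wy": 0,"wz": 0,"claw": 0.65},{"tx": 0.005,"ty": -0.003,"tz": 0.283,"wx": 0,"wy": 0,"wz": 0,"claw": 0.65},{"tx": 0.005,"ty": -0.003,"tz": 0.283,"wx": 0,"wy": 0,"wz": 0,"claw": 0.65}]}}

```text
clock: 12.95
eef_pos: [512.6, -453.1, 38.3]
tool_rot: [-3.141, 0.002, 2.679]
force: [-0.8, 0.8, 5.2]
width: 40.7
gripper_force: 59.8
```

>>> {"name": "jog_arm", "arguments": {"plan": [{"tx": 0,"ty": 0,"tz": -0.1,"wx": 0,"wy": 0,"wz": 0,"claw": 0.65},{"tx": 0,"ty": 0,"tz": -0.25,"wx": 0,"wy": 0,"wz": 0,"claw": 0.65},{"tx": 0,"ty": 0,"tz": -0.4,"wx": 0,"wy": 0,"wz": 0,"claw": 0.65},{"tx": 0,"ty": 0,"tz": -0.55,"wx": 0,"wy": 0,"wz": 0,"claw": 0.65},{"tx": 0.075,"ty": 0.14,"tz": -0.6,"wx": 0,"wy": 0,"wz": 0,"claw": 0.65},{"tx": 0.15,"ty": 0.28,"tz": -0.6,"wx": 0,"wy": 0,"wz": 0,"claw": 0.65},{"tx": 0.225,"ty": 0.42,"tz": -0.6,"wx": 0,"wy": 0,"wz": 0,"claw": 0.65},{"tx": 0.3,"ty": 0.56,"tz": -0.6,"wx": 0,"wy": 0,"wz": 0,"claw": 0.65},{"tx": 0.375,"ty": 0.7,"tz": -0.6,"wx": 0,"wy": 0,"wz": 0,"claw": 0.65},{"tx": 0.48,"ty": 0.88,"tz": -0.6,"wx": 0,"wy": 0,"wz": 0,"claw": 0.65},{"tx": 0.48,"ty": 0.88,"tz": -0.6,"wx": 0,"wy": 0,"wz": 0,"claw": 0.65},{"tx": 0.48,"ty": 0.88,"tz": -0.6,"wx": 0,"wy": 0,"wz": 0,"claw": 0.65}]}}

```text
clock: 14.15
eef_pos: [501.2, -149.0, 217.1]
tool_rot: [3.14, 0.0, 2.684]
force: [0.8, -0.2, -1.1]
width: 40.7
gripper_force: 60.7
```

>>> {"name": "jog_arm", "arguments": {"plan": [{"tx": 0,"ty": 0,"tz": 0,"wx": 0,"wy": 0,"wz": 0,"claw": 0.65},{"tx": 0,"ty": 0,"tz": 0,"wx": 0,"wy": 0,"wz": 0,"claw": 0.65},{"tx": 0,"ty": 0,"tz": 0,"wx": 0,"wy": 0,"wz": 0,"claw": 0.65}]}}

```text
clock: 14.45
eef_pos: [500.8, -153.9, 216.6]
tool_rot: [-3.141, 0.0, 2.676]
force: [-0.4, 0.6, 0.5]
width: 40.9
gripper_force: 60.7
```

```bash
python3 - <<'E'
from h import *
s=ctrl.read_state();z=s['eef_pos'][2]
rims([('small_centre',z+20,z+50),('middle_centre',112,130)],'w6.png')
E
```

```text
tcp [ 500.8 -153.9  216.6] [-3.141  0.     2.676] w 40.9 q7 1.48
small_centre 0.9 [323. 281. 118. 142.] 5932 enc 502.5 -153.7 21.6 fit [ 502.2 -154.    21. ] z 247.1 jog [-0.004   0.0024  0.7219]
middle_centre 0.63 [401. 116.  94.  91.] 4360 enc 475.9 -81.2 28.9 fit [475.8 -81.4  28.6] z 122.3 jog [0.1834 0.1789 0.7217]
```

View pics/w6.png

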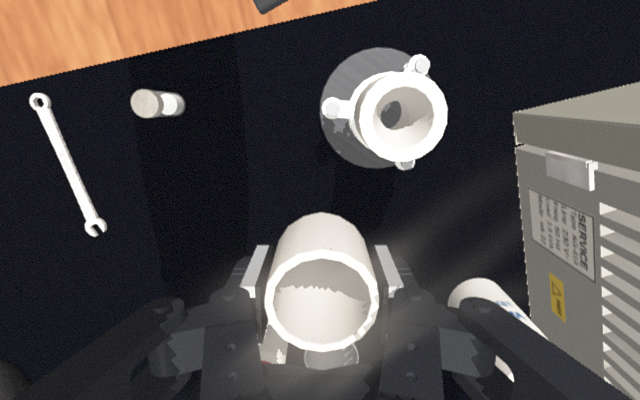

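The small sleeve is held upright at (320,300). The large one in the cup is at (401,116), with its mouth open. I'll move over it and enter part-way.

>>> {"name": "jog_arm", "arguments": {"plan": [{"tx": 0.06,"ty": 0.06,"tz": 0,"wx": 0,"wy": 0,"wz": 0,"claw": 0.65},{"tx": 0.12,"ty": 0.12,"tz": 0,"wx": 0,"wy": 0,"wz": 0,"claw": 0.65},{"tx": 0.187,"ty": 0.177,"tz": 0,"wx": 0,"wy": 0,"wz": 0,"claw": 0.65},{"tx": 0.187,"ty": 0.177,"tz": 0.08,"wx": 0,"wy": 0,"wz": 0,"claw": 0.65},{"tx": 0.187,"ty": 0.177,"tz": 0.14,"wx": 0,"wy": 0,"wz": 0,"claw": 0.65},{"tx": 0.187,"ty": 0.177,"tz": 0.14,"wx": 0,"wy": 0,"wz": 0,"claw": 0.65},{"tx": 0.187,"ty": 0.177,"tz": 0.18,"wx": 0,"wy": 0,"wz": 0,"claw": 0.65},{"tx": 0.187,"ty": 0.177,"tz": 0.2,"wx": 0,"wy": 0,"wz": 0,"claw": 0.65},{"tx": 0.187,"ty": 0.177,"tz": 0.222,"wx": 0,"wy": 0,"wz": 0,"claw": 0.65},{"tx": 0.187,"ty": 0.177,"tz": 0.222,"wx": 0,"wy": 0,"wz": 0,"claw": 0.65},{"tx": 0.187,"ty": 0.177,"tz": 0.222,"wx": 0,"wy": 0,"wz": 0,"claw": 0.65},{"tx": 0.187,"ty": 0.177,"tz": 0.222,"wx": 0,"wy": 0,"wz": 0,"claw": 0.65}]}}

```text
clock: 15.8
eef_pos: [474.7, -79.3, 150.4]
tool_rot: [3.141, 0.001, 2.679]
force: [0.3, 0.1, -0.8]
width: 40.5
gripper_force: 60.7
```

```bash
python3 - <<'E'
from h import *
s=ctrl.read_state();z=s['eef_pos'][2]
rims([('small_centre',z+20,z+50)])
E
```

```text
tcp [474.7 -79.3 150.4] [3.141e+00 1.000e-03 2.679e+00] w 40.5 q7 1.37
small_centre 0.78 [322. 281. 114. 143.] 5919 enc 475.9 -79.7 21.2 fit [476.  -79.6  20.8] z 181.0 jog [-0.0039  0.0011  0.5013]
```

>>> {"name": "jog_arm", "arguments": {"plan": [{"tx": -0.002,"ty": -0.004,"tz": 0.02,"wx": 0,"wy": 0,"wz": 0,"claw": 0.65},{"tx": -0.002,"ty": -0.004,"tz": 0.035,"wx": 0,"wy": 0,"wz": 0,"claw": 0.65},{"tx": -0.002,"ty": -0.004,"tz": 0.045,"wx": 0,"wy": 0,"wz": 0,"claw": 0.65},{"tx": -0.002,"ty": -0.004,"tz": 0.045,"wx": 0,"wy": 0,"wz": 0,"claw": 0.65},{"tx": -0.002,"ty": -0.004,"tz": 0.045,"wx": 0,"wy": 0,"wz": 0,"claw": 0.65},{"tx": -0.002,"ty": -0.004,"tz": 0.045,"wx": 0,"wy": 0,"wz": 0,"claw": 0.65}]}}

```text
clock: 16.5
eef_pos: [474.5, -80.6, 136.5]
tool_rot: [3.142, 0.0, 2.679]
force: [0.1, -0.1, 0.4]
width: 40.9
gripper_force: 60.7
```

>>> {"name": "jog_arm", "arguments": {"plan": [{"tx": 0,"ty": 0,"tz": 0.007,"wx": 0,"wy": 0,"wz": 0,"claw": 0.65},{"tx": 0,"ty": 0,"tz": 0.007,"wx": 0,"wy": 0,"wz": 0,"claw": 0.65},{"tx": 0,"ty": 0,"tz": 0.007,"wx": 0,"wy": 0,"wz": 0,"claw": 0.65}]}}

```text
clock: 16.8
eef_pos: [474.3, -80.6, 134.4]
tool_rot: [-3.142, -0.0, 2.679]
force: [-0.5, 0.3, -0.5]
width: 40.8
gripper_force: 60.7
```

>>> {"name": "jog_arm", "arguments": {"plan": [{"tx": 0,"ty": 0,"tz": 0.003,"wx": 0,"wy": 0,"wz": 0,"claw": 0.65},{"tx": 0,"ty": 0,"tz": 0.003,"wx": 0,"wy": 0,"wz": 0,"claw": 0.65},{"tx": 0,"ty": 0,"tz": 0.003,"wx": 0,"wy": 0,"wz": 0,"claw": 0.65}]}}

```text
clock: 17.1
eef_pos: [474.4, -80.6, 133.5]
tool_rot: [3.142, 0.0, 2.679]
force: [-0.3, -0.6, 0.4]
width: 40.7
gripper_force: 60.8
```

>>> {"name": "jog_arm", "arguments": {"plan": [{"tx": 0,"ty": 0,"tz": 0.003,"wx": 0,"wy": 0,"wz": 0,"claw": 0.65},{"tx": 0,"ty": 0,"tz": 0.003,"wx": 0,"wy": 0,"wz": 0,"claw": 0.65},{"tx": 0,"ty": 0,"tz": 0.003,"wx": 0,"wy": 0,"wz": 0,"claw": 0.65}]}}

```text
clock: 17.4
eef_pos: [474.6, -80.6, 132.8]
tool_rot: [3.141, 0.0, 2.679]
force: [-0.6, -0.0, 5.6]
width: 40.4
gripper_force: 61.2
```

Contact again, so I'll ease off by a millimetre, release and rise clear.

>>> {"name": "jog_arm", "arguments": {"plan": [{"tx": 0,"ty": 0,"tz": -0.003,"wx": 0,"wy": 0,"wz": 0,"claw": 0.65},{"tx": 0,"ty": 0,"tz": -0.003,"wx": 0,"wy": 0,"wz": 0,"claw": 0.65},{"tx": 0,"ty": 0,"tz": -0.003,"wx": 0,"wy": 0,"wz": 0,"claw": 0.4},{"tx": 0,"ty": 0,"tz": -0.003,"wx": 0,"wy": 0,"wz": 0,"claw": 0.3},{"tx": 0,"ty": 0,"tz": -0.003,"wx": 0,"wy": 0,"wz": 0,"claw": 0.2},{"tx": 0,"ty": 0,"tz": -0.003,"wx": 0,"wy": 0,"wz": 0,"claw": 0.1},{"tx": 0,"ty": 0,"tz": -0.003,"wx": 0,"wy": 0,"wz": 0,"claw": 0},{"tx": 0,"ty": 0,"tz": -0.003,"wx": 0,"wy": 0,"wz": 0,"claw": 0},{"tx": 0,"ty": 0,"tz": -0.003,"wx": 0,"wy": 0,"wz": 0,"claw": 0}]}}

```text
clock: 18.3
eef_pos: [474.4, -80.6, 133.5]
tool_rot: [3.142, -0.0, 2.679]
force: [-1.0, 0.0, -0.9]
width: 85.4
gripper_force: 0.0
```

>>> {"name": "jog_arm", "arguments": {"plan": [{"tx": 0,"ty": 0,"tz": -0.08,"wx": 0,"wy": 0,"wz": 0,"claw": 0},{"tx": 0,"ty": 0,"tz": -0.2,"wx": 0,"wy": 0,"wz": 0,"claw": 0},{"tx": 0,"ty": 0,"tz": -0.35,"wx": 0,"wy": 0,"wz": 0,"claw": 0},{"tx": 0,"ty": 0,"tz": -0.45,"wx": 0,"wy": 0,"wz": 0,"claw": 0},{"tx": -0.2,"ty": -0.2,"tz": -0.45,"wx": 0,"wy": 0,"wz": 0,"claw": 0},{"tx": -0.2,"ty": -0.2,"tz": -0.45,"wx": 0,"wy": 0,"wz": 0,"claw": 0},{"tx": -0.2,"ty": -0.2,"tz": -0.45,"wx": 0,"wy": 0,"wz": 0,"claw": 0},{"tx": -0.2,"ty": -0.2,"tz": -0.45,"wx": 0,"wy": 0,"wz": 0,"claw": 0},{"tx": -0.2,"ty": -0.2,"tz": -0.45,"wx": 0,"wy": 0,"wz": 0,"claw": 0}]}}

```text
clock: 19.2
eef_pos: [500.8, -159.7, 268.1]
tool_rot: [3.141, -0.002, 2.68]
force: [0.1, -0.1, -0.2]
width: 85.4
gripper_force: 0.0
```

```bash
python3 - <<'E'
from h import *
rims([('small_centre',150,185),('middle_centre',110,130),('cup_rim',62,80)],'w7.png')
p=ctrl.get_image('side'); i=p['img'][140:320,180:420,::-1]
cv2.imwrite('pics/s7.png',np.hstack([cv2.resize(i,(400,300)),cv2.resize(cv2.imread('pics/w7.png'),(400,300))]))
E
```

```text
tcp [ 500.8 -159.7  268.1] [ 3.141e+00 -2.000e-03  2.680e+00] w 85.4 q7 1.49
small_centre 0.56 [406. 115.  68.  64.] 1400 enc 476.2 -81.5 20.9 fit [476.1 -81.6  20.6] z 164.9 jog [0.1885 0.1958 0.8942]
middle_centre 0.63 [388. 109.  67.  76.] 1317 enc 476.0 -81.3 28.8 fit [476.  -81.5  28.5] z 122.4 jog [0.1889 0.196  0.8942]
cup_rim 0.74 [372. 108.  75.  92.] 259 enc 464.9 -91.8 28.7 fit [466.3 -91.7  26.9] z 72.7 jog [0.2027 0.1508 0.8941]
```

View pics/s7.png

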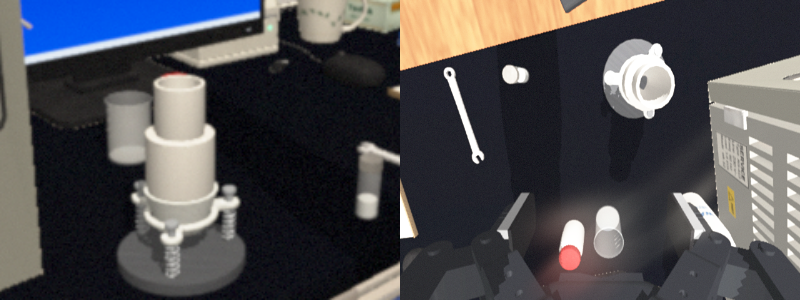

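Both sleeves stand upright and concentric in the cup: the stack is at (180,150) in the left crop, and the rims agree within 1 mm. The cup is up on its springs and the gripper is clear, so I'll hand in.

```bash
python3 -c "from cell import ctrl; print(ctrl.finish_job())"
```

```text
the job is handed in; nothing more can be done
None
```

Both sleeves are nested upright in the cup, set down at about 6 N contact force and released, and the job is handed in; the last look showed them concentric within 1 mm with the cup up on its springs, but the hand-in gave no verdict.

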